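# Sift the small grinding balls out of a sieve on its stand

### The job

The sieve on the sifting stand holds large and small grinding balls. Hold it by its handle and shake it from side to side on the stand, down in its guides and each way right up to where you feel the end stop, without forcing it, until every small ball has dropped through and rolled into the trough at the front of the stand. Then lift it off with all the large balls still in it and set it gently down flat in the empty tray, without disturbing the things standing around.

Things in the scene. Friction and masses are not known exactly. Their poses are not given: they have to be found in the camera images.
- stand: grey fixed sifting stand, 146 mm along its x (from -99 to +47) by 242 mm along its y. Origin on the bench below the middle of the guides; +x points away from its open trough, which is at the -x end; y is the direction of shaking. Keep the force between sieve and stand under 45 N, also while gripping (shut the fingers on the handle without a hard squeeze)
- guide_mid (a point): on the stand, middle of the guides, z = 52 mm, where the sieve slides on the drop plate. Guide walls at x = +-42 mm, 18 mm high: 2 mm play each side. Plate and its two end stops (dark sprung bars, 3 N/mm over 4 mm, then solid) are clamped together up to 13 mm left or right of this point; the setting varies and is not measured: feel it. Free travel 50 mm from stop to stop
- trough_mid (a point): on the stand, middle of the trough floor, 80 mm to -x of the stand's origin and 10 mm up; lip 28 mm high. Small balls of the sieve's two outer columns drop only with it at the -y stop, those of the middle column only at the +y stop (within 2 mm of touching it); they roll down a chute under the plate and lie here, over 50 mm to -x of the origin, centres below z = 32 mm
- sieve: loose steel sieve basket, 80 mm (x) by 136 mm (y), walls 32 mm high, 0.28 to 0.46 kg plus 0.15 kg of balls; origin at the centre of its underside. At the start it stands on the drop plate in the guides, axes parallel to the stand's, middle within 1 mm of the guides' middle. Set it down with under 40 N
- sieve_floor (a point): middle of the sieve's floor, on top, 8 mm above its underside. 3 x 3 square openings of 16 mm, columns at y = -52, 0, +52 mm, rows at x = -24, 0, +24 mm. At the start two small balls sit in the middle column's openings and two in the outer columns'; only the plate below keeps them in, so they are left behind if the sieve is lifted early
- sieve_grip (a point): centre of the sieve's handle: a black block in the middle of the bail, 14 mm thick (y), 32 mm long (x), 28 mm tall; this point lies 72 mm above the sieve's underside, axes as the sieve's. Best taken from above with the fingers closing along the sieve's y; 40 mm of free space below this point, down to the large balls
- tray: fixed shallow white open tray, 120 mm (x) by 180 mm (y) outside, walls 5 mm thick and 16 mm high, floor 5 mm thick; origin on the bench under its centre. Room for the sieve with its long side along the tray's y
- small_1_center (a point): small white ceramic ball, diameter 12 mm; this point is its centre
- small_2_center (a point): small white ceramic ball, diameter 12 mm; this point is its centre
- small_3_center (a point): small white ceramic ball, diameter 12 mm; this point is its centre
- small_4_center (a point): small white ceramic ball, diameter 12 mm; this point is its centre
- large_1_center (a point): large white ceramic ball, diameter 22 mm; this point is its centre. It cannot pass the sieve openings
- large_2_center (a point): large white ceramic ball, diameter 22 mm; this point is its centre. It cannot pass the sieve openings
- large_3_center (a point): large white ceramic ball, diameter 22 mm; this point is its centre. It cannot pass the sieve openings
- vial_1: bystander: capped glass sample vial, diameter 22, height 44 mm, standing on the bench; origin under its centre
- rubber_bung: bystander: brown tapered stopper, diameter 35, height 32 mm; origin under its centre
- tape_roll: bystander: roll of tape lying flat, diameter 62, height 18 mm; origin under its centre

How it is judged:
By the outcome, as a careful person would: the job done as asked, in the order asked, and still so for the second after the job is handed in, with the robot touching nothing.
It also fails if it takes over 58 s, if anything falls off the work surface, if the arm or the gripper's body presses on something with over 40 N, if the wrist force passes 120 N, or if a joint passes its speed limit or range.

### The arm

A 6-joint arm with a two-finger parallel gripper is mounted at the origin on a cart in front of the work surface, level with it; the furniture and walls round the work are solid. World frame = base frame: x ahead of the robot, y to its left, z up, the work surface at z = 0. Lengths are in m, angles in rad, forces in N, time in s.
With the tool pointing down it reaches from about 0.35 to 0.975 m from the base axis. Payload 4.9 kg.
Tool frame: the origin (TCP) lies at the very end of the fingers, on their centre line; the grasp point (between the pads) lies 19 mm behind it; x points along the fingers, y is the direction in which the jaws open and shut, and the axes are right-handed (so a half turn about x gives the same grasp; the last joint's range is limited). The gripper opens to 85 mm and grips with 20 to 120 N. Pads are 22 mm wide; open, the fingers measure 114 mm over their backs; the gripper's body (76 mm by 85 mm) begins 54 mm behind the grasp point. The pads swing forward as they close: fully open they stand 13 mm farther back than shut.
Start: joints at [1.126, 0.053, 1.613, -0, 1.476, -0.119], TCP at [0.2, 0.592, 0.231] pointing down, gripper open.
Joint ranges: [-3.01, 3.01], [-1.01, 2.22], [0.06, 2.58], [-1.02, 4.17], [0.09, 2.62], [-3.14, 3.14]. Speed limits (rad/s): [2.57, 2.57, 3.14, 3.14, 3.14, 3.14].

### API

Orientations are given as a rotation vector (axis times angle).
In Python, from station import ctrl, get_image, calibration, finish_job, search_frame, cut_out, mark_of gives the robot as it stands. The module is installed in compiled form; this text tells all that it offers.
- The arm moves only by the tool arm_command, never from a script. Its argument "plan" is a list that holds one entry, the list of rows, each a list of 7 numbers: the shift along the tool's x, y, z in m, then the turn, a rotation vector about the tool's x, y, z in degrees, then the finger opening in m, from 0 to 0.0854. A call has 1 to 20 rows; each row shifts and turns the pose as measured when the row begins, along the tool's axes as they then stand; what a row does not reach is not made up. A row lasts 1/12 s, in which the tool goes at most 41.7 mm and 7.16 degrees, less where a joint would pass 70% of its speed; a pose out of reach is approached as far as the arm can. A call with a gripper value outside its range is refused whole. The fingers move at their own pace and stop on an object; "squeeze" is the grip in N (left out, the last holds). Time passes only in rows, so rows that do not move let the fingers close. It gives the time, the measured TCP pose, the force and the opening at its end, in the units of the state.
- ctrl.get_obs(): the state, without advancing time (a new reading comes with each control period).
- get_image(name): name is "scene" or "side" or "wrist"; returns the picture (480x640x3 uint8, red, green, blue); there is no depth.
- calibration(name): a dict with "fx", "fy", "cx", "cy" (pixels), "cam_to_world" (4x4, takes a point from camera to world coordinates); the wrist camera has in their place "hand_eye" (4x4, takes a point from camera to tool coordinates, whose origin is the TCP and whose axes are the tool frame's). Camera axes: x right, y down, z forward; pixel columns grow to the right and rows downward; lengths in m; the calibration is good to about 2 mm. A picture is of the moment at which its call begins: read the wrist's pose just before it. calibration takes no time and is no camera call.
- finish_job(): hands the job in, once; it reports no verdict.
Trained networks look in the newest picture that a camera, given by its name, has taken for a name from the list of things; names that differ only in an ending like _2 or _b are one class to them, and where a whole thing is asked for, a point or a joint stands for the part that bears it (a point fixed in the world has none). Each returns a list of dicts, best first, with "conf" (0 to 1); they miss things now and then, are a little off and sometimes report something else, mostly with a low value. They report only what shows in the picture. A call takes as long as a camera call.
- search_frame(camera, thing): "at" ([x, y, z] in m, in the coordinates of the camera as it stood for that picture, good to about 4 mm: the middle of the surface that is visible of it).
- cut_out(camera, thing): "mask" (480x640 bool, what is visible of it).
- mark_of(camera, thing): "at" ([x, y, z] in m, in the coordinates of the camera as it stood for that picture, good to about 4 mm: a listed point, or the origin of a listed thing).
The state is a dict: "t": time; "q": joint angles; "dq": joint speeds; "effort": joint torques, N m; "tool_pos": TCP position; "tool_rot": TCP orientation; "contact_force": force on the tool from outside, world axes, zero at the start; "wrist_torque": the same for the moment, N m; "opening": finger opening in m.
Only numpy, scipy, OpenCV 4.12 (cv2) and the standard library are available. Lean on these libraries where they do the work, as an engineer would, in place of code of your own. Each camera call takes 0.05 s, during which the arm holds its last target. There are 200 camera calls.

## Working session

There is one attempt and no reset: what is moved stays moved. The work goes in short steps, Python scripts to look and compute and a tool call to move; the robot and the scene stay as the last step left them, time stands still between calls to the robot, and variables do not carry over. Pictures are saved under pics/ and viewed, about 8 in all and at most 12, crops included, and the job is handed in when it is done.

Besides the shell and the picture viewer there is one more tool, called after ">>>" as name([rows], argument=value, ...), one row to a line, values as JSON. arm_command: Moves the arm, as the interface text tells. Its arguments: {"type":"object","properties":{"plan":{"type":"array","items":{"type":"array","items":{"type":"array","items":{"type":"number"}}}},"squeeze":{"type":"number"}},"required":["plan"]}

```bash
mkdir -p pics; cat > h.py <<'E'
import numpy as np, cv2
from scipy.spatial.transform import Rotation as R
from station import *
def T_cam(name,obs):
    c=calibration(name)
    if name!='wrist': return np.array(c['cam_to_world'])
    T=np.eye(4);T[:3,:3]=R.from_rotvec(obs['tool_rot']).as_matrix();T[:3,3]=obs['tool_pos']
    return T@np.array(c['hand_eye'])
def shot(name,fn=None):
    o=ctrl.get_obs();im=get_image(name)
    if fn: cv2.imwrite('pics/'+fn,im[:,:,::-1])
    return im,T_cam(name,o)
def pts(name,T,things,f=mark_of,n=1):
    for t in things:
        for r in f(name,t)[:n]:
            print(name,t,round(r['conf'],2),np.round((T@np.r_[r['at'],1])[:3],4))
E
python3 - <<'E'
from h import *
o=ctrl.get_obs();print(o['t'],o['tool_pos'],o['tool_rot'],o['contact_force'],R.from_rotvec(o['tool_rot']).as_matrix().round(3))
for n in ('scene','side'):
    im,T=shot(n,n+'0.png')
    pts(n,T,['stand','guide_mid','trough_mid','sieve','sieve_grip','tray'])
E
```

```text
0.0 [0.19975826 0.59155925 0.23003707] [ 0.25413892  1.55625083 -0.25727234] [ 0.67053024 -0.89699318 -0.11372107] [[-0.001  0.32   0.947]
 [-0.002  0.947 -0.32 ]
 [-1.    -0.002 -0.   ]]
scene stand 0.63 [ 0.5701 -0.2039  0.0488]
scene guide_mid 0.77 [ 0.5732 -0.2007  0.0543]
scene trough_mid 0.73 [ 0.488  -0.2033  0.0107]
scene sieve 0.78 [ 0.5697 -0.2061  0.0494]
scene sieve_grip 0.58 [ 0.5702 -0.2022  0.1244]
scene tray 0.98 [0.5438 0.2117 0.0007]
side guide_mid 0.87 [ 0.5663 -0.2059  0.0503]
side trough_mid 0.68 [ 0.4889 -0.1986  0.0129]
side sieve 0.56 [ 0.568  -0.2047  0.05  ]
side sieve_grip 0.98 [ 0.5687 -0.2022  0.1256]
side tray 0.86 [ 0.5386  0.216  -0.0043]
```

View pics/scene0.png

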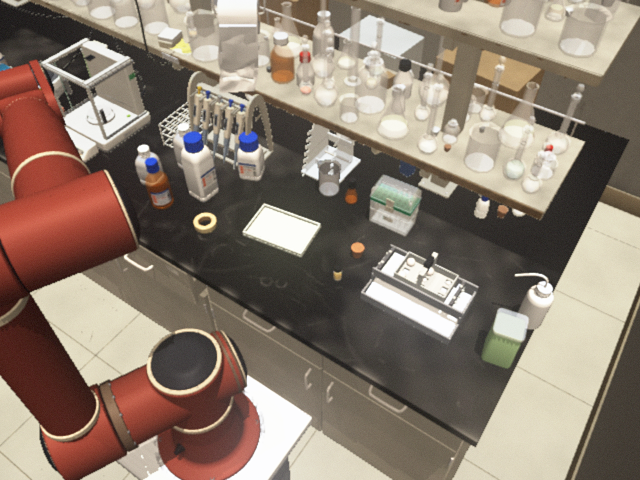

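View pics/side0.png

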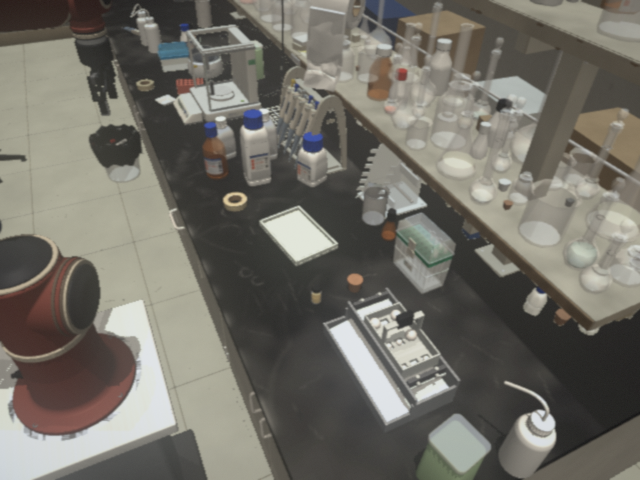

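Both pictures show the stand (scene about 420,285; side about 390,350) with the trough facing the robot and the handle free. The tray is at (282,230) in scene, and the vial and bung lie between them. Next I move the wrist over the stand.

>>> arm_command([
  [[-0.02,0,0,-6.2,0,0,0.085],[-0.02,0,0,-6.2,0,0,0.085],[-0.02,0,0,-6.3,0,0,0.085],[0,-0.039,0.017,0,0,0,0.085],[0,-0.039,0.017,0,0,0,0.085],[0,-0.039,0.017,0,0,0,0.085],[0,-0.039,0.017,0,0,0,0.085],[0,-0.039,0.017,0,0,0,0.085],[0,-0.039,0.017,0,0,0,0.085],[0,-0.039,0.017,0,0,0,0.085],[0,-0.039,0.017,0,0,0,0.085],[0,-0.039,0.017,0,0,0,0.085],[0,-0.039,0.017,0,0,0,0.085],[0,-0.039,0.017,0,0,0,0.085],[0,-0.039,0.017,0,0,0,0.085],[0,-0.039,0.017,0,0,0,0.085],[0,-0.039,0.017,0,0,0,0.085],[0,-0.039,0.017,0,0,0,0.085],[0,-0.039,0.017,0,0,0,0.085],[0,0,0,0,0,0,0.085]],
])

```text
t: 2.37
tool_pos: [0.4796, -0.0195, 0.2969]
tool_rot: [-0.021, 1.557, 0.02]
contact_force: [-0.2, 0.6, -0.0]
opening: 0.0846
```

```bash
python3 - <<'E'
from h import *
o=ctrl.get_obs();print(o['t'],o['tool_pos'],R.from_rotvec(o['tool_rot']).as_matrix().round(3),o['contact_force'])
im,T=shot('wrist','w0.png');print(T.round(3))
pts('wrist',T,['stand','guide_mid','trough_mid','sieve','sieve_floor','sieve_grip','tray'])
im,T=shot('scene')
pts('scene',T,['rubber_bung','vial_1','tape_roll'],n=2)
for nm in('scene','side'):
    im,T=shot(nm);c=calibration(nm)
    r=cut_out(nm,'tray')
    m=r[0]['mask'];ys,xs=np.nonzero(m)
    d=np.c_[(xs-c['cx'])/c['fx'],(ys-c['cy'])/c['fy'],np.ones(len(xs))]@T[:3,:3].T
    s=(0.016-T[2,3])/d[:,2];p=(T[:3,3]+d*s[:,None])[:,:2]
    print(nm,cv2.minAreaRect((p*1000).astype(np.float32)))
E
```

```text
2.3667 [ 0.47957714 -0.01953306  0.29687332] [[ 0.014 -0.026  1.   ]
 [ 0.     1.     0.026]
 [-1.    -0.     0.014]] [-0.22650953  0.59690098 -0.01817131]
[[-0.027  0.948  0.317  0.401]
 [ 1.     0.026  0.009 -0.022]
 [ 0.     0.317 -0.948  0.438]
 [ 0.     0.     0.     1.   ]]
wrist stand 0.63 [ 0.5716 -0.2043  0.0014]
wrist trough_mid 0.7 [ 0.4918 -0.2015  0.0103]
wrist sieve 0.91 [ 0.5717 -0.2042  0.0548]
wrist sieve_floor 0.98 [ 0.5722 -0.2021  0.0569]
wrist sieve_grip 0.91 [ 0.5735 -0.2023  0.1247]
wrist tray 0.69 [ 0.5437  0.2191 -0.0022]
scene rubber_bung 0.47 [ 0.5911 -0.0035 -0.0023]
scene vial_1 0.54 [ 4.971e-01  1.000e-04 -1.100e-03]
scene tape_roll 0.59 [ 0.4401  0.4027 -0.0027]
scene ((537.372314453125, 209.48880004882812), (131.30990600585938, 185.35740661621094), 8.798322677612305)
side ((535.8145751953125, 203.06912231445312), (127.03848266601562, 191.49468994140625), 8.72669506072998)
```

>>> arm_command([
  [[0,-0.039,0.008,-0.5,0,0,0.085],[0,-0.039,0.008,0,0,0,0.085],[0,-0.039,0.008,0,0,0,0.085],[0,-0.039,0.008,0,0,0,0.085],[0,-0.03,0.008,0,0,0,0.085],[0,0,0,0,0,0,0.085],[0,0,0,0,0,0,0.085]],
])

```text
t: 3.75
tool_pos: [0.5283, -0.2044, 0.2971]
tool_rot: [-0.035, 1.554, 0.04]
contact_force: [0.7, 0.9, 0.1]
opening: 0.0854
```

```bash
python3 - <<'E'
from h import *
o=ctrl.get_obs();print(o['t'],o['tool_pos'],R.from_rotvec(o['tool_rot']).as_matrix().round(3),o['contact_force'])
im,T=shot('wrist','w1.png')
pts('wrist',T,['stand','guide_mid','trough_mid','sieve','sieve_floor','sieve_grip'])
pts('wrist',T,['small_1_center','large_1_center'],n=5)
c=calibration('wrist')
def rect(th,z):
    m=cut_out('wrist',th)[0]['mask'];cv2.imwrite('pics/m_%s.png'%th,m*255)
    ys,xs=np.nonzero(m);print(th,m.sum(),xs.min(),xs.max(),ys.min(),ys.max())
    d=np.c_[(xs-c['cx'])/c['fx'],(ys-c['cy'])/c['fy'],np.ones(len(xs))]@T[:3,:3].T
    s=(z-T[2,3])/d[:,2];p=(T[:3,3]+d*s[:,None])[:,:2]
    print(cv2.minAreaRect((p*1000).astype(np.float32)))
rect('sieve',0.084);rect('stand',0.03);rect('sieve_grip',.138)
E
```

```text
3.75 [ 0.52829771 -0.20443438  0.29709204] [[ 0.016 -0.048  0.999]
 [ 0.004  0.999  0.048]
 [-1.     0.003  0.016]] [0.6698679  0.88478283 0.09713908]
wrist stand 0.67 [ 0.5697 -0.2008 -0.0014]
wrist trough_mid 0.67 [ 0.4919 -0.2015  0.0091]
wrist sieve_floor 0.94 [ 0.5735 -0.2019  0.0581]
wrist sieve_grip 0.82 [ 0.5705 -0.202   0.125 ]
wrist large_1_center 0.5 [ 0.5944 -0.202   0.0639]
sieve 8282 256 383 198 291
((579.9874267578125, -203.57656860351562), (106.55897521972656, 136.84149169921875), 0.09234044700860977)
stand 17861 210 429 140 277
((554.0108032226562, -202.82337951660156), (166.0895538330078, 266.3157043457031), 0.5648820996284485)
sieve_grip 8221 256 383 199 290
((559.7653198242188, -204.54246520996094), (89.02269744873047, 115.70298767089844), 0.5894466638565063)[ WARN:0@1.463] global loadsave.cpp:1063 imwrite_ Unsupported depth image for selected encoder is fallbacked to CV_8U.
```

View pics/w1.png

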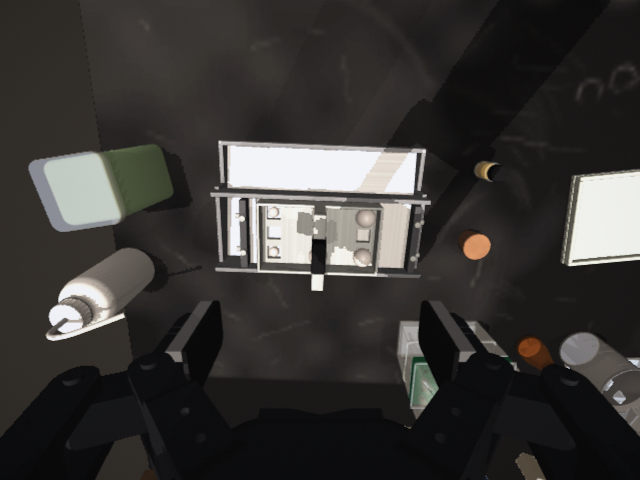

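>>> arm_command([
  [[0.0,0,0,2.2,0.9,-0.2,0.05],[0.02,0,0.01,0,0,0,0.05],[0.03,0,0.012,0,0,0,0.05],[0.03,0.001,0.012,0,0,0,0.05],[0.03,0.001,0.008,0,0,0,0.05],[0,0,0,0,0,0,0.05],[0,0,0,0,0,0,0.05]],
])

```text
t: 4.93
tool_pos: [0.5743, -0.2011, 0.1892]
tool_rot: [-0.014, 1.562, 0.004]
contact_force: [0.0, -1.1, 1.1]
opening: 0.05
```

```bash
cat >> h.py <<'E'
def st():
    o=ctrl.get_obs();M=R.from_rotvec(o['tool_rot']).as_matrix()
    print('t',round(o['t'],2),'p',np.round(o['tool_pos'],4),'yaw',np.degrees(np.arctan2(-M[0,1],M[1,1])).round(2),'xax',M[:,0].round(4),'F',np.round(o['contact_force'],1),'op',o['opening'].__round__(4))
def ray(name,T,uv,z):
    c=calibration(name);d=T[:3,:3]@[(uv[0]-c['cx'])/c['fx'],(uv[1]-c['cy'])/c['fy'],1]
    return T[:3,3]+d*(z-T[2,3])/d[2]
E
python3 - <<'E'
from h import *
st()
im,T=shot('wrist','w2.png')
pts('wrist',T,['stand','trough_mid','sieve_floor','sieve_grip'])
pts('wrist',T,['small_1_center','large_1_center'],n=5)
E
```

```text
t 4.93 p [ 0.5743 -0.2011  0.1892] yaw 0.65 xax [ 0.0089 -0.0063 -0.9999] F [ 0.  -1.1  1.1] op 0.05
wrist trough_mid 0.95 [ 0.4904 -0.2034  0.0081]
wrist sieve_floor 0.94 [ 0.572  -0.2005  0.0601]
wrist sieve_grip 0.67 [ 0.5728 -0.2021  0.1249]
wrist large_1_center 0.58 [ 0.5999 -0.1995  0.0663]
```

View pics/w2.png

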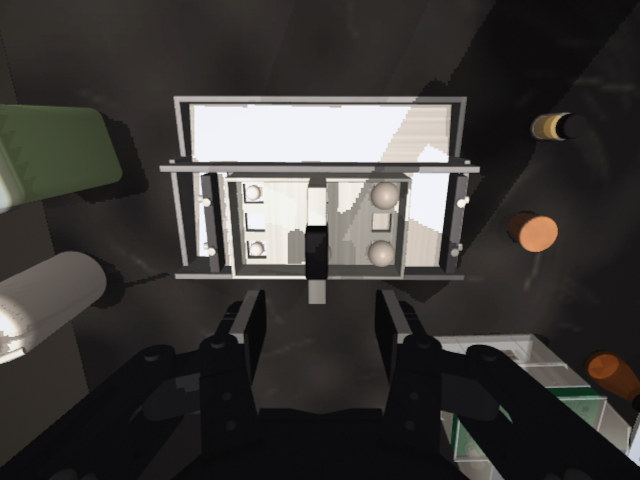

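The handle (317,250) sits midway between the jaws and the stand edges run parallel to the jaws' line. Two small balls show in the left (-y) column at (253,192) and (257,250), and two large ones at (385,195) and (382,253). Going down to grip.

>>> arm_command([
  [[0.0,-0.001,-0.003,0,0.5,0.35,0.05],[0.025,0,0,0,0,0,0.045],[0.025,0,0,0,0,0,0.04],[0.02,0,0,0,0,0,0.036],[0.01,0,0,0,0,0,0.036],[0,0,0,0,0,0,0.036],[0,0,0,0,0,0,0.036]],
])

```text
t: 5.87
tool_pos: [0.5754, -0.2063, 0.1181]
tool_rot: [-0.014, 1.556, 0.002]
contact_force: [1.0, -0.3, 0.4]
opening: 0.0357
```

```bash
python3 - <<'E'
from h import *
st()
E
```

```text
t 5.87 p [ 0.5754 -0.2063  0.1181] yaw 0.56 xax [ 0.0151 -0.0077 -0.9999] F [ 1.  -0.3  0.4] op 0.0357
```

>>> arm_command([
  [[0.0,0.004,-0.004,0,0.8,0.4,0.036],[0.0,0,0,0,0,0,0.036]],
])

```text
t: 6.03
tool_pos: [0.5718, -0.2026, 0.1202]
tool_rot: [-0.008, 1.569, 0.006]
contact_force: [-0.1, 0.1, 0.2]
opening: 0.0358
```

```bash
python3 - <<'E'
from h import *
st()
im,T=shot('wrist','w3.png'); st()
pts('wrist',T,['sieve_grip'])
E
```

```text
t 6.03 p [ 0.5718 -0.2026  0.1202] yaw 0.54 xax [ 0.0018 -0.0012 -1.    ] F [-0.1  0.1  0.2] op 0.0358
t 6.08 p [ 0.5723 -0.203   0.1206] yaw 0.54 xax [ 0.0033 -0.0022 -1.    ] F [ 0.4 -1.  -0.1] op 0.0361
wrist sieve_grip 0.97 [ 0.5709 -0.2016  0.1252]
```

>>> arm_command([
  [[0.008,0,0,0,0.1,0,0.036],[0.008,0,-0.001,0,0,0,0.03],[0,0,0,0,0,0,0.026]],
], squeeze=20)

```text
t: 6.38
tool_pos: [0.5729, -0.2037, 0.1059]
tool_rot: [-0.011, 1.565, 0.004]
contact_force: [0.4, 0.1, -1.5]
opening: 0.026
```

```bash
python3 - <<'E'
from h import *
st()
E
```

```text
t 6.38 p [ 0.5729 -0.2037  0.1059] yaw 0.56 xax [ 0.006  -0.0045 -1.    ] F [ 0.4  0.1 -1.5] op 0.026
```

>>> arm_command([
  [[0.0,0.001,-0.0015,0,0.35,0.25,0.022],[0,0.0004,-0.0004,0,0.09,0.06,0.018],[0,0.0004,-0.0004,0,0.09,0.06,0.015],[0,0.0004,-0.0004,0,0.09,0.06,0.012],[0,0.0004,-0.0004,0,0.09,0.06,0.01],[0,0.0004,-0.0004,0,0.09,0.06,0.008]],
], squeeze=20)

```text
t: 6.88
tool_pos: [0.5696, -0.2018, 0.1051]
tool_rot: [-0.005, 1.578, 0.01]
contact_force: [1.4, -1.5, -1.8]
opening: 0.0138
```

```bash
python3 - <<'E'
from h import *
st()
im,T=shot('wrist','w4.png')
pts('wrist',T,['sieve_grip','guide_mid','small_1_center'],n=4)
E
```

```text
t 6.88 p [ 0.5696 -0.2018  0.1051] yaw 0.54 xax [-0.0076  0.0033 -1.    ] F [ 1.4 -1.5 -1.8] op 0.0138
wrist sieve_grip 0.85 [ 0.572  -0.2007  0.1246]
```

View pics/w4.png

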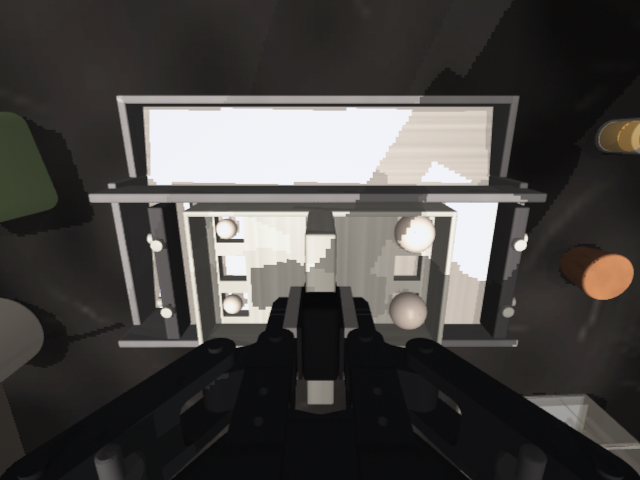

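>>> arm_command([
  [[0.0,-0.003,0.0,0,-0.2,-0.1,0.008],[0,-0.003,0.0005,0,-0.1,0,0.008],[0,-0.003,0,0,0,0,0.008]],
])

```text
t: 7.33
tool_pos: [0.5696, -0.2076, 0.1055]
tool_rot: [-0.002, 1.575, 0.015]
contact_force: [-0.2, 3.3, 0.9]
opening: 0.014
```

```bash
python3 - <<'E'
from h import *
st()
E
```

```text
t 7.33 p [ 0.5696 -0.2076  0.1055] yaw 0.61 xax [-0.0046  0.0087 -1.    ] F [-0.2  3.3  0.9] op 0.014
```

>>> arm_command([
  [[0.0,-0.003,0.0,0,-0.1,-0.2,0.008],[0,-0.002,0,0,0,-0.1,0.008]],
])

```text
t: 7.5
tool_pos: [0.5695, -0.2125, 0.1053]
tool_rot: [-0.005, 1.574, 0.012]
contact_force: [-0.1, 4.2, 2.0]
opening: 0.0139
```

>>> arm_command([
  [[0.0,-0.002,0.0,0,0,-0.1,0.008],[0,-0.001,0,0,0,0,0.008]],
])

```text
t: 7.67
tool_pos: [0.5693, -0.2158, 0.1052]
tool_rot: [-0.006, 1.575, 0.011]
contact_force: [-0.8, 3.6, 2.1]
opening: 0.0137
```

```bash
python3 - <<'E'
from h import *
st()
E
```

```text
t 7.67 p [ 0.5693 -0.2158  0.1052] yaw 0.62 xax [-0.0039  0.0033 -1.    ] F [-0.8  3.6  2.1] op 0.0137
```

>>> arm_command([
  [[0.0,-0.002,0.0,0,0,0,0.008]],
])

```text
t: 7.75
tool_pos: [0.5693, -0.2176, 0.1052]
tool_rot: [-0.005, 1.575, 0.012]
contact_force: [0.8, 5.3, 3.0]
opening: 0.0138
```

>>> arm_command([
  [[0.0,-0.002,0.0,0,0,0,0.008]],
])

```text
t: 7.83
tool_pos: [0.5694, -0.2188, 0.1054]
tool_rot: [-0.003, 1.575, 0.013]
contact_force: [-0.3, 8.6, 5.5]
opening: 0.0138
```

>>> arm_command([
  [[0.0,-0.002,0.0,0,0,0,0.008]],
])

```text
t: 7.92
tool_pos: [0.5694, -0.2194, 0.1057]
tool_rot: [-0.0, 1.575, 0.016]
contact_force: [-2.3, 9.6, 4.8]
opening: 0.014
```

>>> arm_command([
  [[0,0,0,0,0,0,0.008],[0,0,0,0,0,0,0.008],[0,0,0,0,0,0,0.008],[0,0,0,0,0,0,0.008]],
])

```text
t: 8.25
tool_pos: [0.5694, -0.219, 0.1057]
tool_rot: [0.001, 1.576, 0.017]
contact_force: [-1.3, 3.9, 0.9]
opening: 0.0136
```

```bash
python3 - <<'E'
from h import *
st()
im,T=shot('wrist','w5.png')
pts('wrist',T,['sieve_grip','small_1_center'],n=5)
cv2.imwrite('pics/w5c.png',im[60:380,60:580,::-1])
E
```

```text
t 8.25 p [ 0.5694 -0.219   0.1057] yaw 0.6 xax [-0.005   0.0118 -0.9999] F [-1.3  3.9  0.9] op 0.0136
wrist sieve_grip 0.88 [ 0.5719 -0.2159  0.1254]
```

View pics/w5c.png

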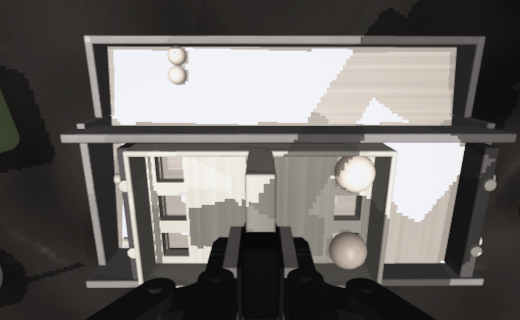

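Both outer-column balls now lie in the trough (crop 177,56 and 177,74), and the left column's openings are empty. Now to the +y stop.

>>> arm_command([
  [[0,0.003,0,0,0,-0.2,0.008],[0,0.005,0,0,0,-0.1,0.008],[0,0.006,0,0,0,0,0.008],[0,0.006,0,0,0,0,0.008],[0,0.006,0,0,0,0,0.008],[0,0.005,0,0,0,0,0.008],[0,0.004,0,0,0,0,0.008]],
])

```text
t: 8.98
tool_pos: [0.5686, -0.1868, 0.1055]
tool_rot: [-0.011, 1.575, 0.003]
contact_force: [-0.6, -2.1, -0.7]
opening: 0.0139
```

```bash
python3 - <<'E'
from h import *
st()
E
```

```text
t 8.98 p [ 0.5686 -0.1868  0.1055] yaw 0.49 xax [-0.0043 -0.0051 -1.    ] F [-0.6 -2.1 -0.7] op 0.0139
```

>>> arm_command([
  [[0,0.004,0,0,-0.1,0.1,0.008],[0,0.004,0,0,0,0.1,0.008],[0,0.004,0,0,0,0,0.008],[0,0.003,0,0,0,0,0.008]],
])

```text
t: 9.32
tool_pos: [0.5681, -0.1694, 0.1052]
tool_rot: [-0.008, 1.574, 0.007]
contact_force: [0.8, -2.3, -0.4]
opening: 0.0136
```

>>> arm_command([
  [[0,0.002,0,0,0,0.1,0.008],[0,0.002,0,0,0,0,0.008]],
])

```text
t: 9.48
tool_pos: [0.568, -0.1652, 0.1053]
tool_rot: [-0.009, 1.574, 0.007]
contact_force: [-1.8, -5.8, -0.3]
opening: 0.0138
```

>>> arm_command([
  [[0,0.002,0,0,0,0.1,0.008]],
])

```text
t: 9.57
tool_pos: [0.5681, -0.1643, 0.1056]
tool_rot: [-0.01, 1.574, 0.006]
contact_force: [-0.4, -7.1, -0.6]
opening: 0.0137
```

Stop felt at about y = -0.166. I hold there briefly and look.

>>> arm_command([
  [[0,0.001,0,0,0,0.1,0.008],[0,0,0,0,0,0,0.008],[0,0,0,0,0,0,0.008],[0,0,0,0,0,0,0.008],[0,0,0,0,0,0,0.008]],
])

```text
t: 9.98
tool_pos: [0.5679, -0.1655, 0.1055]
tool_rot: [-0.012, 1.574, 0.003]
contact_force: [0.8, -2.3, -1.1]
opening: 0.0138
```

```bash
python3 - <<'E'
from h import *
st()
im,T=shot('wrist')
pts('wrist',T,['sieve_grip','small_1_center'],n=5)
cv2.imwrite('pics/w6c.png',im[60:380,60:580,::-1])
E
```

```text
t 9.98 p [ 0.5679 -0.1655  0.1055] yaw 0.54 xax [-0.003  -0.0055 -1.    ] F [ 0.8 -2.3 -1.1] op 0.0138
wrist sieve_grip 0.78 [ 0.5693 -0.1651  0.1266]
wrist sieve_grip 0.26 [ 0.4922 -0.2028  0.0077]
wrist small_1_center 0.7 [ 0.4833 -0.1476  0.0105]
wrist small_1_center 0.2 [ 0.4951 -0.2706  0.0173]
```

View pics/w6c.png

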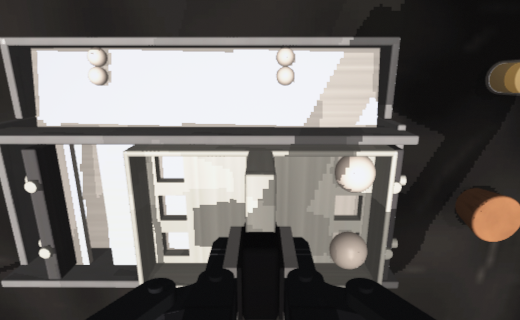

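All four small balls are in the trough: crop (97,57), (97,75), (285,57) and (285,75). Backing off the stop, firming the grip and lifting.

>>> arm_command([
  [[0,-0.003,0,0,0,0.1,0.008],[0,-0.002,0.001,0,0,0.1,0.008],[0,0,0,0,0,0,0.008],[-0.002,0,0,0,0,0,0.008],[-0.004,0,0,0,0,0,0.008],[-0.007,0,0,0,0,0,0.008]],
], squeeze=40)

```text
t: 10.63
tool_pos: [0.5678, -0.1671, 0.1149]
tool_rot: [-0.003, 1.577, 0.013]
contact_force: [2.7, -0.2, -7.4]
opening: 0.0133
```

```bash
python3 - <<'E'
from h import *
st()
E
```

```text
t 10.63 p [ 0.5678 -0.1671  0.1149] yaw 0.57 xax [-0.0064  0.0066 -1.    ] F [ 2.7 -0.2 -7.4] op 0.0133
```

>>> arm_command([
  [[-0.01,-0.001,0.0005,0,-0.2,-0.2,0.008],[-0.015,-0.0005,0.0005,0,-0.1,0,0.008],[-0.02,0,0,0,0,0,0.008],[-0.025,0,0,0,0,0,0.008],[-0.025,0,0,0,0,0,0.008],[-0.015,0,0,0,0,0,0.008]],
])

```text
t: 11.13
tool_pos: [0.5645, -0.1675, 0.2294]
tool_rot: [-0.002, 1.585, 0.014]
contact_force: [0.3, -0.0, -4.2]
opening: 0.0132
```

```bash
python3 - <<'E'
from h import *
st()
im,T=shot('scene')
pts('scene',T,['tray','small_1_center'],n=4)
im,T=shot('side')
pts('side',T,['tray','large_1_center','small_1_center'],n=4)
E
```

```text
t 11.13 p [ 0.5645 -0.1675  0.2294] yaw 0.58 xax [-0.0146  0.0074 -0.9999] F [ 0.3 -0.  -4.2] op 0.0132
scene tray 0.84 [ 0.5441  0.2128 -0.003 ]
side tray 0.87 [ 0.5351  0.2126 -0.005 ]
side large_1_center 0.74 [ 0.4412  0.4042 -0.0075]
side large_1_center 0.7 [ 0.5846 -0.1634  0.1895]
side small_1_center 0.6 [ 0.5349  0.2185 -0.0021]
side small_1_center 0.54 [ 0.486  -0.1493  0.0143]
```

>>> arm_command([
  [[0,0.012,0,-0.5,-0.4,-0.2,0.008],[0,0.022,0,-0.7,-0.3,-0.1,0.008],[0,0.03,0,-0.7,0,0,0.008],[0,0.034,0,-0.7,0,0,0.008],[0,0.034,0,-0.7,0,0,0.008],[0,0.034,0,-0.7,0,0,0.008],[0,0.034,0,-0.7,0,0,0.008],[0,0.034,0,-0.7,0,0,0.008],[0,0.034,0,-0.7,0,0,0.008],[0,0.034,0,-0.7,0,0,0.008],[0,0.028,0,-0.7,0,0,0.008],[0,0.02,0,-0.5,0,0,0.008],[0,0.012,0,-0.4,0,0,0.008],[0,0.006,0,0,0,0,0.008],[0,0,0,0,0,0,0.008]],
])

```text
t: 12.73
tool_pos: [0.5141, 0.2253, 0.2036]
tool_rot: [-0.122, 1.61, 0.145]
contact_force: [0.1, 0.2, -4.9]
opening: 0.0137
```

```bash
python3 - <<'E'
from h import *
st()
im,T=shot('wrist')
pts('wrist',T,['tray','sieve_grip','large_1_center'],n=3)
cv2.imwrite('pics/w7.png',im[:,:,::-1])
E
```

```text
t 12.73 p [0.5141 0.2253 0.2036] yaw 9.66 xax [-0.0446  0.0109 -0.9989] F [ 0.1  0.2 -4.9] op 0.0137
wrist tray 0.24 [0.4792 0.2715 0.1673]
wrist sieve_grip 0.57 [0.5139 0.2267 0.2205]
```

View pics/w7.png

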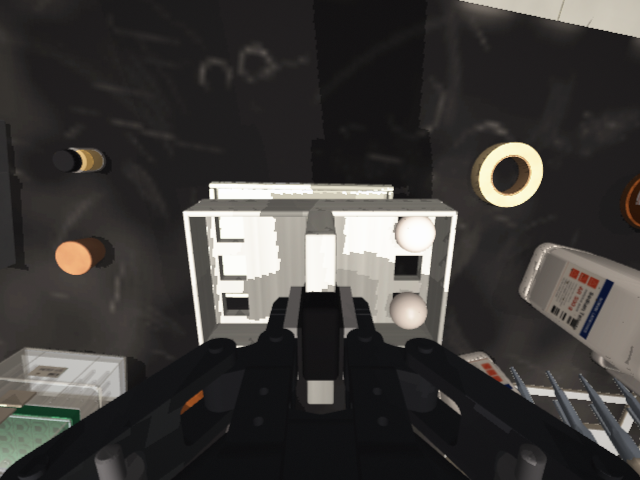

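>>> arm_command([
  [[0,0,0,0,-0.8,-0.4,0.008],[0,0,0,0,-0.8,-0.4,0.008],[0,0,0,0,-0.8,-0.2,0.008],[0,-0.005,0.01,0,0,0,0.008],[0,-0.005,0.01,0,0,0,0.008]],
])

```text
t: 13.35
tool_pos: [0.5375, 0.2132, 0.2049]
tool_rot: [-0.128, 1.561, 0.125]
contact_force: [-0.4, 0.2, -4.5]
opening: 0.0135
```

```bash
python3 - <<'E'
from h import *
# pose of picture w7
T=np.eye(4);T[:3,:3]=R.from_rotvec([-0.122,1.61,0.145]).as_matrix();T[:3,3]=[.5141,.2253,.2036]
T=T@np.array(calibration('wrist')['hand_eye'])
a,b=[ray('wrist',T,u,.016)[:2] for u in((210,184),(392,186))]
d=b-a;L=np.linalg.norm(d);d/=L;print('edge',a,b,L,np.degrees(np.arctan2(-d[0],d[1])),'centre',(a+b)/2+.06*np.array([d[1],-d[0]]))
st()
im,T=shot('wrist','w8.png');pts('wrist',T,['tray','sieve_grip'])
E
```

```text
edge [0.498055   0.11831039] [0.47063707 0.29203358] 0.17587350523790188 8.968750038121009 centre [0.54361244 0.21452573]
t 13.35 p [0.5375 0.2132 0.2049] yaw 9.26 xax [ 0.0062 -0.0013 -1.    ] F [-0.4  0.2 -4.5] op 0.0135
wrist tray 0.7 [ 0.5423  0.2177 -0.0018]
wrist sieve_grip 0.6 [0.5397 0.2165 0.2229]
```

>>> arm_command([
  [[0.01,0.001,0.003,0,0.15,0,0.008],[0.02,0,0,0,0.1,0,0.008],[0.025,0,0,0,0,0,0.008],[0.025,0,0,0,0,0,0.008],[0.015,0,0,0,0,0,0.008],[0.005,0,0,0,0,0,0.008],[0,0,0,0,0,0,0.008]],
])

```text
t: 14.08
tool_pos: [0.5427, 0.2153, 0.0989]
tool_rot: [-0.125, 1.566, 0.125]
contact_force: [-1.1, 0.1, -4.0]
opening: 0.0133
```

```bash
python3 - <<'E'
from h import *
st()
E
```

```text
t 14.08 p [0.5427 0.2153 0.0989] yaw 9.13 xax [ 1.4e-03 -5.0e-04 -1.0e+00] F [-1.1  0.1 -4. ] op 0.0133
```

>>> arm_command([
  [[0.012,0,0,0,0,0,0.008],[0.012,0,0,0,0,0,0.008],[0.006,0,0,0,0,0,0.008],[0.003,0,0,0,0,0,0.008],[0,0,0,0,0,0,0.008]],
])

```text
t: 14.5
tool_pos: [0.5445, 0.2161, 0.0648]
tool_rot: [-0.125, 1.562, 0.125]
contact_force: [0.3, 0.1, -5.2]
opening: 0.0136
```

```bash
python3 - <<'E'
from h import *
st()
E
```

```text
t 14.5 p [0.5445 0.2161 0.0648] yaw 9.15 xax [ 4.9e-03  6.0e-04 -1.0e+00] F [ 0.3  0.1 -5.2] op 0.0136
```

>>> arm_command([
  [[0.002,-0.0005,-0.001,0,0.25,0,0.008],[0.002,0,0,0,0,0,0.008]],
])

```text
t: 14.67
tool_pos: [0.5444, 0.2157, 0.0617]
tool_rot: [-0.125, 1.565, 0.126]
contact_force: [0.1, -0.6, -4.2]
opening: 0.0136
```

>>> arm_command([
  [[0.0015,0,0,0,0.05,0,0.008],[0.001,0,0,0,0,0,0.008]],
])

```text
t: 14.83
tool_pos: [0.5452, 0.2158, 0.0599]
tool_rot: [-0.125, 1.564, 0.126]
contact_force: [-0.1, 0.2, -4.5]
opening: 0.013
```

>>> arm_command([
  [[0.001,0,0,0,0.05,0,0.008]],
])

```text
t: 14.92
tool_pos: [0.5455, 0.2159, 0.0593]
tool_rot: [-0.125, 1.564, 0.126]
contact_force: [-0.1, -0.4, -4.7]
opening: 0.0132
```

>>> arm_command([
  [[0.001,0,0,0,0,0,0.008]],
])

```text
t: 15.0
tool_pos: [0.5458, 0.2159, 0.0585]
tool_rot: [-0.125, 1.563, 0.126]
contact_force: [0.5, -0.9, -2.7]
opening: 0.0138
```

>>> arm_command([
  [[0.001,0,0,0,0,0,0.008]],
])

```text
t: 15.08
tool_pos: [0.5461, 0.2159, 0.0583]
tool_rot: [-0.125, 1.563, 0.126]
contact_force: [-2.2, -2.2, 2.2]
opening: 0.0133
```

>>> arm_command([
  [[0.001,0,0,0,0,0,0.008]],
])

```text
t: 15.17
tool_pos: [0.5462, 0.2159, 0.0583]
tool_rot: [-0.125, 1.564, 0.126]
contact_force: [-3.1, -1.2, 2.4]
opening: 0.0135
```

>>> arm_command([
  [[0,0,-0.0003,0,0,0,0.014],[0,0,-0.0003,0,0,0,0.017],[0,0,-0.0003,0,0,0,0.022],[0,0,-0.0003,0,0,0,0.03],[0,0,-0.0003,0,0,0,0.036],[0,0,-0.0003,0,0,0,0.036]],
], squeeze=20)

```text
t: 15.67
tool_pos: [0.5481, 0.2167, 0.0619]
tool_rot: [-0.123, 1.554, 0.127]
contact_force: [-0.8, -0.5, 1.2]
opening: 0.0356
```

```bash
python3 - <<'E'
from h import *
st()
E
```

```text
t 15.67 p [0.5481 0.2167 0.0619] yaw 9.14 xax [ 0.0131  0.0035 -0.9999] F [-0.8 -0.5  1.2] op 0.0356
```

>>> arm_command([
  [[-0.01,0,0,0,0.5,0,0.036],[-0.015,0,0,0,0,0,0.036],[-0.02,0,0,0,0,0,0.036],[-0.025,0,0,0,0,0,0.036],[-0.03,0,0,0,0,0,0.036],[-0.03,0,-0.01,0,0,0,0.036],[-0.03,0,-0.02,0,0,0,0.036],[-0.01,0,-0.02,0,0,0,0.036],[0,0,0,0,0,0,0.036]],
])

```text
t: 16.42
tool_pos: [0.4954, 0.2079, 0.2376]
tool_rot: [-0.124, 1.567, 0.126]
contact_force: [0.9, 0.2, -0.4]
opening: 0.0357
```

```bash
python3 - <<'E'
from h import *
st()
im,T=shot('wrist','w9.png')
pts('wrist',T,['tray','sieve','sieve_grip','large_1_center'],n=4)
im2,T=shot('side')
pts('side',T,['sieve','tray','small_1_center','large_1_center'],n=5)
out=np.hstack([im[:, 60:580][:,:,::-1][:400],im2[200:440,230:510,::-1].repeat(1,0)[:240].copy() if 0 else cv2.copyMakeBorder(im2[180:440,230:510,::-1],0,140,0,0,cv2.BORDER_CONSTANT)])
cv2.imwrite('pics/fin.png',out);print(out.shape)
E
```

```text
t 16.42 p [0.4954 0.2079 0.2376] yaw 9.11 xax [-2.0e-04  1.4e-03 -1.0e+00] F [ 0.9  0.2 -0.4] op 0.0357
wrist tray 0.2 [ 0.4368  0.4024 -0.0014]
wrist sieve 0.73 [0.548  0.2129 0.0042]
wrist sieve_grip 0.71 [0.5489 0.2186 0.0779]
wrist large_1_center 0.6 [ 0.4968 -0.0025  0.0006]
wrist large_1_center 0.36 [0.573  0.2192 0.0195]
side sieve 0.79 [0.545  0.2176 0.0029]
side tray 0.73 [ 0.5372  0.2125 -0.0016]
side tray 0.67 [ 0.492  -0.2741  0.0114]
side small_1_center 0.34 [0.5149 0.2613 0.023 ]
side small_1_center 0.15 [ 0.49   -0.2038  0.0094]
side large_1_center 0.59 [0.5691 0.2233 0.0181]
(400, 800, 3)
```

View pics/fin.png

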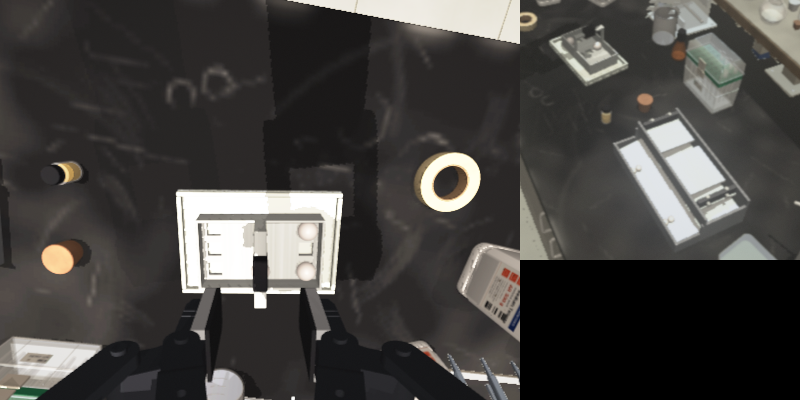

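The sieve lies flat inside the tray at (260,250), free of its walls. The vial, bung and tape stand as before, and the trough still holds the small balls.

```bash
python3 -c "
from h import *
print(finish_job());st()"
```

```text
the job is handed in; nothing more can be done
None
the job is handed in; nothing more can be done
```

The job is handed in at about 16.5 s of the 58 s. All four small balls are in the trough, and the sieve stands flat in the tray with its large balls.

- **Shaking:** I gripped the handle at 20 N and slid the sieve to each stop once. I felt the -y stop at y ≈ -0.2175 m and the +y stop at y ≈ -0.166 m, with at most about 10 N on the tool. Two balls dropped at each stop, and a wrist picture showed all four in the trough before I lifted.
- **Placing:** I raised the grip to 40 N for the lift, carried the sieve across and lowered it in 1 mm steps. The touchdown force was under 10 N.

**Last checks:**
- The sieve lies inside the tray, clear of its walls. Its underside measured about 3–4 mm high, against the 5 mm tray floor, which is within the camera error.
- The vial, bung and tape roll look unmoved, and the arm is clear.
- Two large balls show plainly in the last picture. The third, hidden under the handle from above, shows only as a detection near (0.57, 0.22), within the sieve. I did not see it directly.
- The networks also reported some false balls, for instance on the vial and on the tray. I discounted these against the pictures.

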